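# Snug a loose chip-cutter bolt with a reversible ratchet

## Robot

A 6-joint arm with a two-finger parallel gripper is mounted at the origin on the work surface. World frame = base frame: x ahead of the robot, y to its left, z up, the work surface at z = 0. Lengths are in mm, angles in rad, forces in N, time in s.
With the tool pointing down it reaches from about 350 to 975 mm from the base axis. Payload 4.9 kg.
Tool frame: the origin (TCP) lies on the centre line of the jaws, within the pads' length; the fingertips stand 22 mm ahead of it and the grasp point (between the pads) lies 3 mm ahead of it; z points along the fingers, y is the line along which they close (so a half turn about z gives the same grasp; the last joint's range is limited). The gripper opens to 85 mm and grips with 20 to 120 N. Pads are 22 mm wide; open, the fingers measure 114 mm over their backs; the gripper's body (76 mm by 85 mm) begins 54 mm behind the grasp point. The pads swing forward as they close: fully open they stand 13 mm farther back than shut.
Start: joints at [1.089, 0.053, 1.613, -0, 1.476, -0.119], TCP at [221.797, 584.301, 253.304] pointing down, gripper open.
Joint ranges: [-3.01, 3.01], [-1.01, 2.22], [0.06, 2.58], [-1.02, 4.17], [0.09, 2.62], [-3.14, 3.14]. Speed limits (rad/s): [2.57, 2.57, 3.14, 3.14, 3.14, 3.14].

## Interface

Orientations are given as a unit quaternion [w, x, y, z].
In Python, from station import robot, imaging gives the robot as it stands. The module is installed in compiled form; this text tells all that it offers.
- The arm moves only by the tool arm_command, never from a script. Its argument "increments" is a list of rows, each an object of numbers: "fingers": the opening, from 0 (shut) to 1 (fully open); "dx", "dy", "dz": the shift along the tool's x, y, z in m; "turn": the turn about the tool's z in degrees. A call has 1 to 12 rows; each row shifts and turns the commanded pose from where the row before left it, along the tool's axes as they then stand; what a row does not reach is not made up. A row lasts 1/8 s, in which the tool goes at most 62.5 mm and 10.7 degrees, less where a joint would pass 70% of its speed; a pose out of reach is approached as far as the arm can. A call is refused whole if a number of a shift passes 0.0625 or a number of a turn 10.7, either way. A call with a gripper value outside its range is refused whole. The fingers move at their own pace and stop on an object; the grip force is fixed at half the most. Time passes only in rows, so rows that do not move let the fingers close. It gives the time, the measured TCP pose, the force, the opening and the grip force at its end, in the units of the state.
- robot.get_state(): the state, without advancing time (a new reading comes with each control period).
- imaging.grab_frame(name): name is "side" or "top"; returns a dict with "pixels" (480x640x3 uint8, red, green, blue), "z_map" (480x640 float32, mm along the optical axis (not along the pixel's ray), 0 where there is no reading), "K" (3x3 intrinsics, pixels), "k1" (the pictures are not rectified: a ray, as slopes to the right and down, at radius r is drawn at 1 + k1 r^2 times it, then the intrinsics apply), "cam_to_world" (4x4, takes a point from camera to world coordinates). Camera axes: x right, y down, z forward; pixel columns grow to the right and rows downward; lengths in mm; the calibration is good to about 2 mm. A picture is of the moment at which its call begins.
- robot.job_done(): hands the job in; it is judged then, once.
The state is a dict: "t": time; "q": joint angles; "joint_velocities": joint speeds; "tau": joint torques, N m; "ee_pos": TCP position; "orientation": TCP orientation; "ft_force": force on the tool from outside, world axes, zero at the start; "wrist_torque": the same for the moment, N m; "finger_gap": finger opening in mm; "grip_force": force on a finger pad.
Only numpy, scipy, OpenCV 4.12 (cv2) and the standard library are available. Lean on these libraries where they do the work, as an engineer would, in place of code of your own. Each camera call takes 0.05 s, during which the arm holds its last target. There are 200 camera calls.

## Task

The chip cutter's front bolt has worked loose; the ratchet is already on it but set to undo. Without turning the bolt first, flip the little red lever right over to tighten, swing the handle back anticlockwise at least an eighth of a turn to feel that it free-wheels, then pull it clockwise until the bolt comes up firm and hold it a moment at about 1.8 N m (15 N at the middle of the grip), no more than 2.4 N m. Be gentle with the lever (under 12 N), leave the ratchet on the bolt set to tighten, and leave the other things on the worktop alone.

Things in the scene. Friction and masses are not known exactly. Their poses are not given: they have to be found in the camera images.
- washer: Fixed plain steel washer, 30 mm across, 2 mm thick, under the loose bolt on the chip cutter's front lug. Origin on the bolt's vertical axis at the washer's underside, 12 mm above the worktop; z up; its x and y are level, at any turn. The ratchet turns about this axis.
- chipper: White cast lever chip cutter, fixed by four lugs (12 mm high). Origin under its middle on the worktop; -x is its blade end, facing roughly to the robot; z up. The loose bolt is at x -140, y +75 mm in this frame; the upright blade frame (156 mm wide, 163 high) begins at x -103; its hand lever reaches 245 mm high at the rear. The ratchet handle may sweep 80 degrees either side of the cutter's -x.
- ratchet: Chromed reversible ratchet with socket, captive on the bolt: it only turns about the bolt axis. Origin on that axis, 41 mm above the worktop, under its head; x along the handle, z up. Head 36 mm across, top at 57 mm height; neck 14 mm wide, top at 55 mm, to 75 mm along x. Clockwise from above is tighten. 30 teeth: up to 15 degrees are lost before it bites. It stays where it is left.
- grip (a point): Middle of the round black rubber grip (22 mm thick, from 75 to 175 mm from the bolt axis), on its axis, 120 mm from the bolt axis, 49 mm above the worktop. Push here: while it moves, free-wheeling takes 1 to 3 N and turning the loose bolt either way about 8 N; once the bolt seats the push rises by about 1.6 N per mm.
- direction_lever: Red direction lever on the ratchet's head: disc 17 mm across, 3 mm thick, with an upright thumb paddle 7 mm thick, 6 to 28 mm from the pivot, 59 to 70 mm above the worktop. Origin on its pivot, 22 mm from the bolt axis along the handle, 57 mm up; x along the paddle, outwards. Leaning 0.5 rad clockwise seen from above (to the ratchet's -y side) = undo, as at the start; 0.5 rad anticlockwise (+y side) = tighten.
- lever_tip (a point): Point in the paddle, 24 mm from the lever's pivot, 65 mm above the worktop; it goes about 11 mm to either side of the handle's centre line. A sideways push of 2 to 5 N moves the lever between its stops and it stays where it is left; pushed harder at its stop, the handle begins to follow anticlockwise.
- paint_mark (a point): Yellow paint stripe on the side of the socket, 12.5 mm from the bolt axis, 27 mm above the worktop; it turns with the bolt. The bolt starts 0.6 to 1.2 rad short of seating.
- spanner: Bystander: flat combination spanner, 170 mm long, lying on the worktop before the cutter. Origin under its middle.
- screwdriver: Bystander: yellow-handled screwdriver, 200 mm long, lying. Origin under its middle.
- spare_socket: Bystander: loose steel socket, 25 mm across and 28 mm high, standing beside the cutter. Origin under it.
- bolt_tray: Bystander: small open aluminium tray, 110 x 80 x 28 mm. Origin under it.
- mug: Bystander: blue mug, 82 mm across, 92 mm high. Origin under it.
- tea_jar: Bystander: clear jar with wooden cap, 72 mm across, 105 mm high. Origin under it.
- pepper_mill: Bystander: dark wooden mill, 52 mm across, 170 mm high. Origin under it.

How it is judged:
By the outcome, as a careful person would: the job done as asked, in the order asked, and still so for the second after the job is handed in, with the robot touching nothing.
It also fails if it takes over 61 s, if anything falls off the work surface, if the arm or the gripper's body presses on something with over 40 N, if the wrist force passes 120 N, or if a joint passes its speed limit or range.

## Working session

There is one attempt and no reset: what is moved stays moved. The work goes in short steps, Python scripts to look and compute and a tool call to move; the robot and the scene stay as the last step left them, time stands still between calls to the robot, and variables do not carry over. Pictures are saved under pics/ and viewed, at most 10 in all, crops included, and the job is handed in when it is done.

Besides the shell and the picture viewer there is one more tool, called after "Emit:" as name([rows], argument=value, ...), one row to a line, values as JSON. arm_command: Moves the arm, as the interface text tells. Its arguments: {"type":"object","properties":{"increments":{"type":"array","items":{"type":"object","properties":{"fingers":{"type":"number"},"dx":{"type":"number"},"dy":{"type":"number"},"dz":{"type":"number"},"turn":{"type":"number"}}}}},"required":["increments"]}

```bash
mkdir -p pics; cat > h.py <<'E'
import numpy as np, cv2
from station import robot, imaging
def grab(n):
    f=imaging.grab_frame(n); return f
def ray(f,u,v):
    K=f["K"]; d=np.array([(u-K[0,2])/K[0,0],(v-K[1,2])/K[1,1]]); s=d.copy()
    for _ in range(20): s=d/(1+f["k1"]*(s@s))
    T=f["cam_to_world"]; return T[:3,3],T[:3,:3]@np.array([s[0],s[1],1.])
def onplane(f,u,v,z):
    o,d=ray(f,u,v); return o+d*(z-o[2])/d[2]
def depthpt(f,u,v):
    o,d=ray(f,u,v); return o+d*f["z_map"][int(round(v)),int(round(u))]
def save(f,n,crop=None,s=1):
    im=cv2.cvtColor(f["pixels"],cv2.COLOR_RGB2BGR)
    if crop: x0,y0,x1,y1=crop; im=im[y0:y1,x0:x1]
    cv2.imwrite("pics/"+n,cv2.resize(im,None,fx=s,fy=s,interpolation=cv2.INTER_CUBIC))
E
python3 - <<'E'
from h import *
for n in("top","side"):
    f=grab(n); save(f,n+"0.png"); print(n,f["cam_to_world"].round(3).tolist(),f["K"].tolist(),f["k1"])
print(robot.get_state())
E
```

```text
top [[-0.025, -0.994, 0.108, 452.62], [-0.999, 0.028, 0.026, -40.967], [-0.028, -0.107, -0.994, 1050.521], [0.0, 0.0, 0.0, 1.0]] [[440.582031731642, 0.0, 319.46612731183], [0.0, 440.582031731642, 242.7673150452715], [0.0, 0.0, 1.0]] -0.008967882193538095
side [[-0.947, -0.235, 0.219, 330.76], [-0.321, 0.667, -0.672, 702.198], [0.012, -0.707, -0.707, 813.512], [0.0, 0.0, 0.0, 1.0]] [[516.8535742420439, 0.0, 322.95365001947516], [0.0, 516.8535742420439, 240.16176910266108], [0.0, 0.0, 1.0]] -0.10201333054583173
{'t': 0.1, 'q': array([ 1.08902291e+00,  5.33318152e-02,  1.61414965e+00, -5.81366918e-06,
        1.47603197e+00, -1.19006029e-01]), 'joint_velocities': array([-0.00103324, -0.00023903, -0.00256213, -0.00097169, -0.00081335,
       -0.00037662]), 'tau': array([ 6.84452461e-04, -3.94901240e+01, -3.71363246e+01, -1.49529865e-04,
        3.90642526e-03, -1.05353601e-05]), 'ee_pos': array([221.54753918, 583.85121313, 252.16473643]), 'orientation': array([-2.81407583e-04,  1.80390384e-01,  9.83594625e-01, -9.18238983e-04]), 'ft_force': array([-0.06447156, -0.60083258, -0.34937493]), 'wrist_torque': array([ 0.0148727 ,  0.03821065, -0.0008674 ]), 'grip_force': 0.0, 'finger_gap': 85.53478477959628}
```

View pics/top0.png

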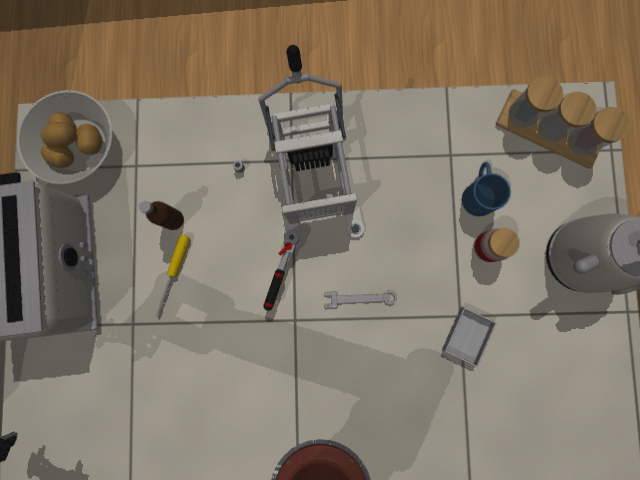

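View pics/side0.png

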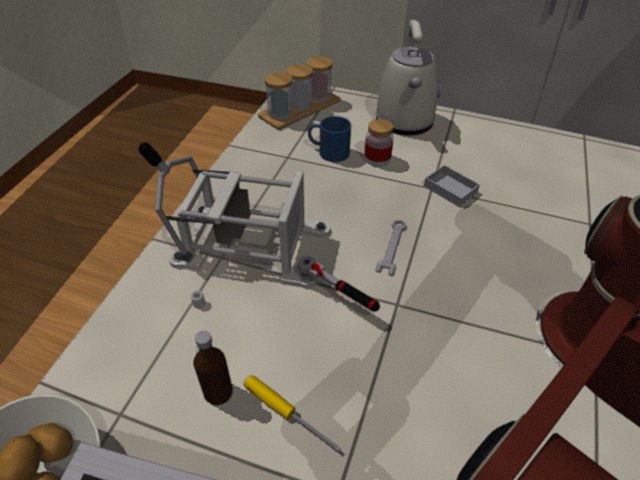

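Top view: ratchet head near (292,237), red lever near (287,248), black grip around (274,290). Side view: head (307,266), lever (318,268), grip (357,294). The spanner is at (360,298) in the top view, right of the handle.

```bash
python3 - <<'E'
from h import *
ft=grab("top"); fs=grab("side")
save(ft,"topc.png",(240,200,400,320),5); save(fs,"sidec.png",(280,235,400,325),6)
for n,f,b in(("top",ft,(255,225,315,325)),("side",fs,(290,250,400,325))):
    x0,y0,x1,y1=b; im=f["pixels"][y0:y1,x0:x1]; hsv=cv2.cvtColor(im,cv2.COLOR_RGB2HSV)
    red=(((hsv[...,0]<8)|(hsv[...,0]>172))&(hsv[...,1]>150)&(hsv[...,2]>90)).astype(np.uint8)
    k,l,st,c=cv2.connectedComponentsWithStats(red)
    for i in range(1,k):
        if st[i,4]>3:
            u,v=c[i]+[x0,y0]; print(n,"red",st[i],u.round(1),v.round(1),"z65",onplane(f,u,v,65).round(1),"z49",onplane(f,u,v,49).round(1),"dep",depthpt(f,u,v).round(1))
    dk=(hsv[...,2]<55).astype(np.uint8)
    k,l,st,c=cv2.connectedComponentsWithStats(dk)
    for i in range(1,k):
        if st[i,4]>40:
            u,v=c[i]+[x0,y0]; print(n,"dark",st[i],u.round(1),v.round(1),"z49",onplane(f,u,v,49).round(1),"dep",depthpt(f,u,v).round(1))
print("head", onplane(ft,292,237,57).round(1), depthpt(ft,292,237).round(1), onplane(fs,307,264,57).round(1))
E
```

```text
top red [24 19 13 11 48] 285.6 248.4 z65 [549.3  61.   65. ] z49 [550.8  62.6  49. ] dep [548.3  60.   74.3]
top red [20 48  8  4 17] 278.2 274.4 z65 [491.2  78.6  65. ] z49 [491.8  80.6  49. ] dep [491.3  79.   62. ]
top red [ 9 78  8  3 15] 267.5 303.9 z65 [426.2 103.4  65. ] z49 [425.8 105.7  49. ] dep [426.2 103.9  61.8]
top dark [ 10  50  18  30 264] 273.4 289.7 z49 [457.5  91.9  49. ] dep [457.5  90.5  59.2]
side red [24 13  8 10 41] 317.3 267.6 z65 [548.3  66.2  65. ] z49 [553.   52.6  49. ] dep [546.9  70.3  69.8]
side red [50 32  5  6 13] 341.5 284.2 z65 [491.3  90.8  65. ] z49 [494.7  77.7  49. ] dep [492.9  84.7  57.5]
side red [79 50  6  7 20] 371.3 302.8 z65 [426.5 115.2  65. ] z49 [428.5 102.7  49. ] dep [427.6 108.2  56.1]
side dark [ 7 16 28 15 98] 308.0 274.9 z49 [563.9  76.6  49. ] dep [569.9  60.6  29.5]
side dark [26 31 26  9 78] 330.1 285.2 z49 [514.7  87.2  49. ] dep [ 5.266e+02  4.760e+01 -2.000e-01]
side dark [ 50  33  33  25 324] 356.0 294.7 z49 [461.1  93.4  49. ] dep [459.9  99.   56. ]
side dark [80 51  9 10 60] 374.7 306.2 z49 [420.4 108.4  49. ] dep [419.4 115.   57.5]
head [575.7  46.8  57. ] [575.5  46.6  58.7] [573.  57.  57.]
```

View pics/topc.png

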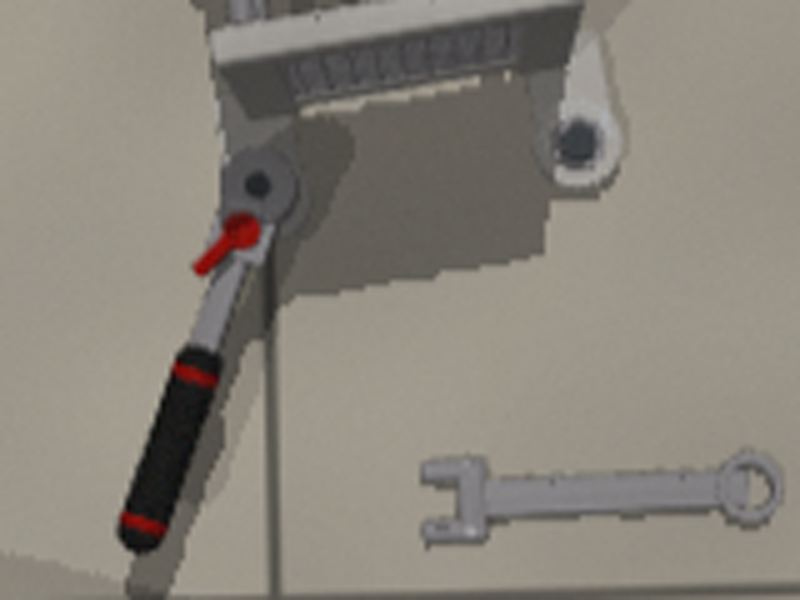

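View pics/sidec.png

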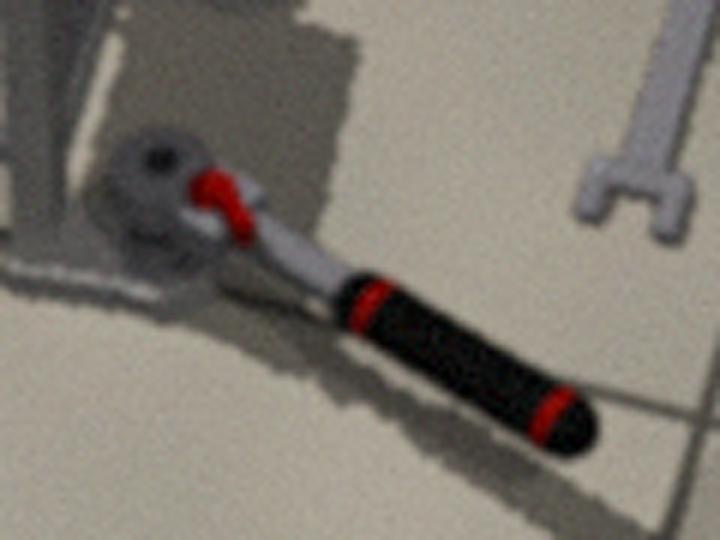

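Emit:
arm_command([
  {"fingers": 0,"dx": -0.039,"dy": -0.028},
  {"fingers": 0,"dx": -0.039,"dy": -0.028},
  {"fingers": 0,"dx": -0.039,"dy": -0.028},
  {"fingers": 0,"dx": -0.039,"dy": -0.028},
  {"fingers": 0,"dx": -0.039,"dy": -0.028},
  {"fingers": 0,"dx": -0.039,"dy": -0.028},
  {"fingers": 0,"dx": -0.039,"dy": -0.028},
  {"fingers": 0,"dx": -0.039,"dy": -0.028},
  {"fingers": 0,"dx": -0.039,"dy": -0.028},
  {"fingers": 0,"dx": -0.039,"dy": -0.028},
  {"fingers": 0,"dx": -0.039,"dy": -0.028},
  {"fingers": 0,"dx": -0.039,"dy": -0.028},
])

```text
schema error: expected keys fingers, dx, dy, dz, turn
```

```bash
python3 - <<'E'
from h import *
for z in(57,):
    f=grab("side"); print(onplane(f,306.7,261.3,57).round(1))
    f2=grab("top"); print(onplane(f2,291.8,237.4,57).round(1))
# frame bearing of cutter: other bolt and front edge
print(onplane(f2,356,228.5,20).round(1))
s=robot.get_state(); print(s)
E
```

```text
[576.   50.4  57. ]
[574.8  47.2  57. ]
[ 596.1 -101.4   20. ]
{'t': 0.3, 'q': array([ 1.08899672e+00,  5.29125446e-02,  1.61336931e+00,  4.86965738e-05,
        1.47594753e+00, -1.18992576e-01]), 'joint_velocities': array([-0.00017917, -0.00109671, -0.00316804, -0.000404  , -0.00048074,
        0.00011333]), 'tau': array([ 2.16464205e-04, -3.93102121e+01, -3.69755924e+01, -1.45745307e-04,
        3.96449614e-03,  4.75588507e-06]), 'ee_pos': array([221.70640815, 584.15015115, 252.89105939]), 'orientation': array([-1.17357271e-04,  1.80412501e-01,  9.83590986e-01, -2.96938990e-04]), 'ft_force': array([0.96133198, 0.17131491, 0.94662195]), 'wrist_torque': array([-0.01991267, -0.00136144,  0.01685228]), 'grip_force': 0.0, 'finger_gap': 85.45560914387578}
```

Emit:
arm_command([
  {"fingers": 0,"dx": -0.039,"dy": -0.028,"dz": 0,"turn": 0},
  {"fingers": 0,"dx": -0.039,"dy": -0.028,"dz": 0,"turn": 0},
  {"fingers": 0,"dx": -0.039,"dy": -0.028,"dz": 0,"turn": 0},
  {"fingers": 0,"dx": -0.039,"dy": -0.028,"dz": 0,"turn": 0},
  {"fingers": 0,"dx": -0.039,"dy": -0.028,"dz": 0,"turn": 0},
  {"fingers": 0,"dx": -0.039,"dy": -0.028,"dz": 0,"turn": 0},
  {"fingers": 0,"dx": -0.039,"dy": -0.028,"dz": 0,"turn": 0},
  {"fingers": 0,"dx": -0.039,"dy": -0.028,"dz": 0,"turn": 0},
  {"fingers": 0,"dx": -0.039,"dy": -0.028,"dz": 0,"turn": 0},
  {"fingers": 0,"dx": -0.039,"dy": -0.028,"dz": 0,"turn": 0},
  {"fingers": 0,"dx": -0.039,"dy": -0.028,"dz": 0,"turn": 0},
  {"fingers": 0,"dx": -0.039,"dy": -0.028,"dz": 0,"turn": 0},
])

```text
t: 1.8
ee_pos: [540.8, 102.6, 253.4]
orientation: [0.0, 0.18, 0.984, 0.0]
ft_force: [0.4, 1.3, 0.6]
finger_gap: 0.1
grip_force: 0.0
```

Emit:
arm_command([
  {"fingers": 0,"dx": -0.0015,"dy": 0.004,"dz": 0.04,"turn": 0},
  {"fingers": 0,"dx": 0,"dy": 0,"dz": 0.04,"turn": 0},
  {"fingers": 0,"dx": 0,"dy": 0,"dz": 0.04,"turn": 0},
  {"fingers": 0,"dx": 0,"dy": 0,"dz": 0.03,"turn": 0},
  {"fingers": 0,"dx": 0,"dy": 0,"dz": 0.019,"turn": 0},
  {"fingers": 0,"dx": 0,"dy": 0,"dz": 0,"turn": 0},
])

```text
t: 2.55
ee_pos: [541.9, 107.2, 82.9]
orientation: [-0.001, 0.18, 0.984, -0.0]
ft_force: [0.8, -0.2, -0.7]
finger_gap: 0.1
grip_force: 0.0
```

```bash
python3 - <<'E'
from h import *
f=grab("side"); save(f,"s2.png",(230,200,390,320),5); s=robot.get_state(); print(s['ee_pos'],s['ft_force'])
E
```

```text
[543.08215138 107.3161803   84.51803293] [ 0.29664927 -0.70780064  0.55600931]
```

View pics/s2.png

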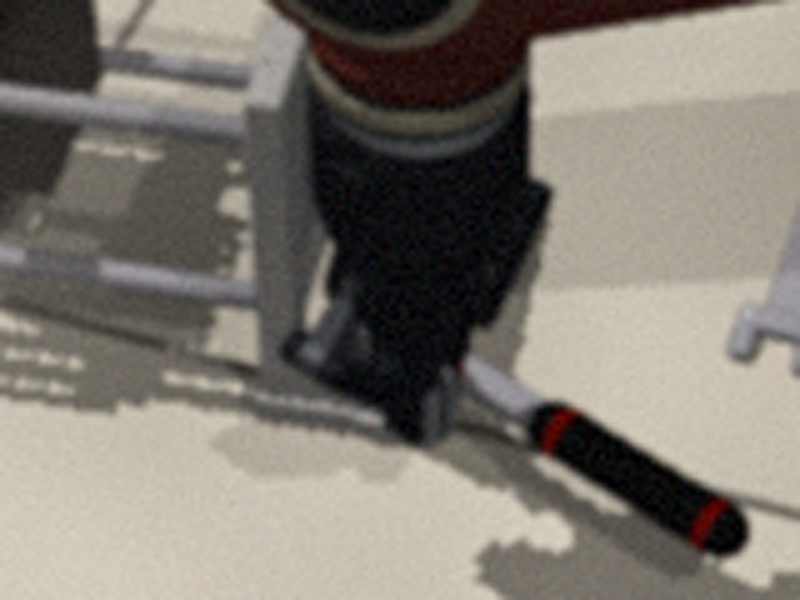

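Emit:
arm_command([
  {"fingers": 0,"dx": 0,"dy": -0.005,"dz": 0,"turn": 0},
  {"fingers": 0,"dx": 0,"dy": -0.005,"dz": 0,"turn": 0},
  {"fingers": 0,"dx": 0,"dy": -0.003,"dz": 0,"turn": 0},
  {"fingers": 0,"dx": 0,"dy": -0.003,"dz": 0,"turn": 0},
])

```text
t: 3.1
ee_pos: [537.3, 92.2, 84.7]
orientation: [0.0, 0.181, 0.984, 0.0]
ft_force: [-1.1, 1.5, 0.3]
finger_gap: 0.0
grip_force: 0.7
```

Emit:
arm_command([
  {"fingers": 0,"dx": 0,"dy": -0.002,"dz": 0,"turn": 0},
  {"fingers": 0,"dx": 0,"dy": -0.002,"dz": 0,"turn": 0},
])

```text
t: 3.35
ee_pos: [536.5, 88.6, 85.2]
orientation: [0.001, 0.18, 0.984, 0.0]
ft_force: [0.2, 2.5, 3.7]
finger_gap: 0.1
grip_force: 1.8
```

Emit:
arm_command([
  {"fingers": 0,"dx": 0,"dy": -0.002,"dz": 0,"turn": 0},
  {"fingers": 0,"dx": 0,"dy": -0.002,"dz": 0,"turn": 0},
])

```text
t: 3.6
ee_pos: [534.6, 85.5, 85.1]
orientation: [0.0, 0.18, 0.984, 0.001]
ft_force: [-2.5, 4.4, 6.8]
finger_gap: 0.2
grip_force: 3.7
```

Emit:
arm_command([
  {"fingers": 0,"dx": 0,"dy": -0.002,"dz": 0,"turn": 0},
  {"fingers": 0,"dx": 0,"dy": -0.002,"dz": 0,"turn": 0},
])

```text
t: 3.85
ee_pos: [533.0, 81.8, 85.1]
orientation: [-0.0, 0.18, 0.984, 0.001]
ft_force: [-3.0, 4.7, 7.6]
finger_gap: 0.2
grip_force: 4.8
```

Emit:
arm_command([
  {"fingers": 0,"dx": 0,"dy": 0.007,"dz": 0,"turn": 0},
  {"fingers": 0,"dx": 0,"dy": 0.008,"dz": 0,"turn": 0},
  {"fingers": 0,"dx": 0,"dy": 0.008,"dz": 0,"turn": 0},
  {"fingers": 0,"dx": 0,"dy": 0,"dz": 0,"turn": 0},
])

```text
t: 4.35
ee_pos: [540.7, 103.1, 83.6]
orientation: [-0.001, 0.18, 0.984, -0.0]
ft_force: [0.4, -0.4, -0.4]
finger_gap: 0.1
grip_force: 0.0
```

```bash
python3 - <<'E'
from h import *
for i in range(2):
    f=grab("side"); s=robot.get_state(); print(s['ee_pos'],s['ft_force'])
save(f,"s3.png",(280,235,380,310),8)
E
```

```text
[540.69641608 102.84326081  83.63701366] [-0.75168783  0.52946474 -0.25429365]
[540.7322837  102.70381285  83.73937665] [-0.03205118  0.12213553  0.15911167]
```

View pics/s3.png

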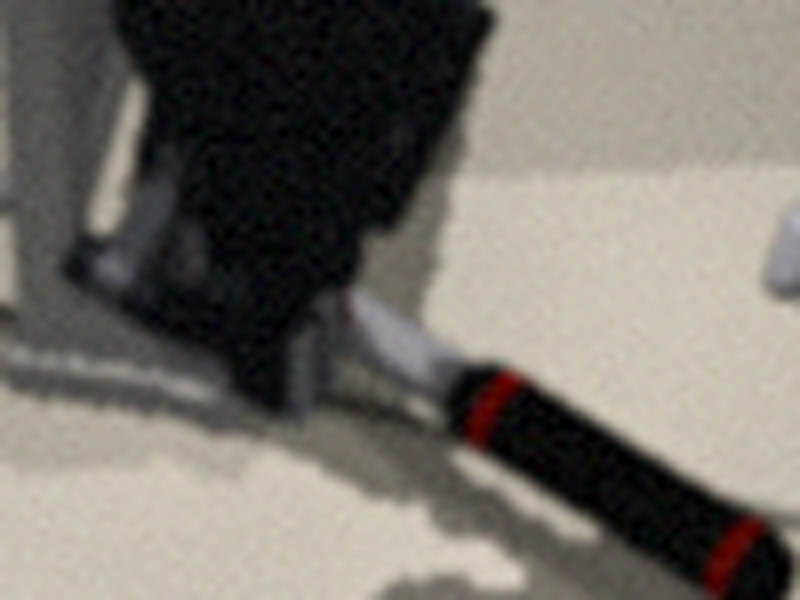

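Emit:
arm_command([
  {"fingers": 0,"dx": 0,"dy": 0,"dz": 0.004,"turn": 0},
  {"fingers": 0,"dx": 0,"dy": -0.005,"dz": 0,"turn": 0},
  {"fingers": 0,"dx": 0,"dy": -0.005,"dz": 0,"turn": 0},
  {"fingers": 0,"dx": 0,"dy": -0.003,"dz": 0,"turn": 0},
  {"fingers": 0,"dx": 0,"dy": -0.002,"dz": 0,"turn": 0},
  {"fingers": 0,"dx": 0,"dy": -0.002,"dz": 0,"turn": 0},
])

```text
t: 5.2
ee_pos: [535.0, 86.7, 80.3]
orientation: [-0.0, 0.18, 0.984, 0.0]
ft_force: [-0.9, 2.5, 1.0]
finger_gap: 0.2
grip_force: 1.0
```

Emit:
arm_command([
  {"fingers": 0,"dx": 0,"dy": -0.002,"dz": 0,"turn": 0},
  {"fingers": 0,"dx": 0,"dy": -0.002,"dz": 0,"turn": 0},
])

```text
t: 5.45
ee_pos: [533.6, 82.9, 80.3]
orientation: [-0.0, 0.18, 0.984, 0.0]
ft_force: [-0.5, 2.5, 0.4]
finger_gap: 0.4
grip_force: 1.1
```

Emit:
arm_command([
  {"fingers": 0,"dx": 0,"dy": -0.002,"dz": 0,"turn": 0},
  {"fingers": 0,"dx": 0,"dy": -0.002,"dz": 0,"turn": 0},
])

```text
t: 5.7
ee_pos: [532.2, 79.2, 80.3]
orientation: [-0.0, 0.18, 0.984, 0.0]
ft_force: [-1.1, 2.7, 0.2]
finger_gap: 0.1
grip_force: 1.3
```

Emit:
arm_command([
  {"fingers": 0,"dx": 0,"dy": -0.002,"dz": 0,"turn": 0},
  {"fingers": 0,"dx": 0,"dy": -0.002,"dz": 0,"turn": 0},
  {"fingers": 0,"dx": 0,"dy": -0.002,"dz": 0,"turn": 0},
])

```text
t: 6.08
ee_pos: [530.5, 73.4, 80.5]
orientation: [0.001, 0.18, 0.984, 0.0]
ft_force: [1.3, 2.5, -0.9]
finger_gap: -0.2
grip_force: 1.1
```

Emit:
arm_command([
  {"fingers": 0,"dx": 0,"dy": -0.002,"dz": 0,"turn": 0},
  {"fingers": 0,"dx": 0,"dy": -0.001,"dz": 0,"turn": 0},
])

```text
t: 6.32
ee_pos: [529.3, 70.7, 80.5]
orientation: [0.0, 0.18, 0.984, 0.0]
ft_force: [1.3, 1.6, 0.2]
finger_gap: -0.3
grip_force: 1.1
```

Emit:
arm_command([
  {"fingers": 0,"dx": 0,"dy": -0.001,"dz": 0,"turn": 0},
  {"fingers": 0,"dx": 0,"dy": -0.001,"dz": 0,"turn": 0},
])

```text
t: 6.58
ee_pos: [528.5, 69.1, 80.4]
orientation: [0.0, 0.18, 0.984, 0.0]
ft_force: [1.7, 4.2, -0.1]
finger_gap: 0.2
grip_force: 1.8
```

Emit:
arm_command([
  {"fingers": 0,"dx": 0,"dy": -0.001,"dz": 0,"turn": 0},
])

```text
t: 6.7
ee_pos: [528.2, 68.2, 80.4]
orientation: [0.0, 0.18, 0.984, 0.0]
ft_force: [1.0, 4.1, -1.0]
finger_gap: 0.1
grip_force: 1.8
```

Emit:
arm_command([
  {"fingers": 0,"dx": 0,"dy": -0.001,"dz": 0,"turn": 0},
])

```text
t: 6.82
ee_pos: [527.7, 67.2, 80.4]
orientation: [0.0, 0.18, 0.984, 0.0]
ft_force: [1.8, 4.1, 0.9]
finger_gap: 0.4
grip_force: 1.8
```

Emit:
arm_command([
  {"fingers": 0,"dx": 0,"dy": 0.018,"dz": 0,"turn": 0},
  {"fingers": 0,"dx": 0,"dy": 0.018,"dz": 0,"turn": 0},
  {"fingers": 0,"dx": 0.035,"dy": 0,"dz": 0,"turn": 0},
  {"fingers": 0,"dx": 0.035,"dy": 0,"dz": 0,"turn": 0},
  {"fingers": 0,"dx": 0,"dy": 0,"dz": 0,"turn": 0},
])

```text
t: 7.45
ee_pos: [473.1, 126.9, 79.4]
orientation: [-0.001, 0.179, 0.984, -0.001]
ft_force: [0.5, 0.0, 0.3]
finger_gap: 0.2
grip_force: 0.0
```

```bash
python3 - <<'E'
from h import *
a=grab("side"); b=grab("top"); s=robot.get_state(); print(s['ee_pos'],s['ft_force'])
save(a,"s4.png",(280,235,380,310),8); save(b,"t4.png",(240,200,340,275),8)
A=cv2.imread("pics/s4.png");B=cv2.imread("pics/t4.png")
cv2.imwrite("pics/st4.png",cv2.resize(np.hstack([A,B]),(800,300)))
E
```

```text
[475.54051724 126.10397419  80.55751177] [ 0.30778916 -0.04237295  0.39205252]
```

View pics/st4.png

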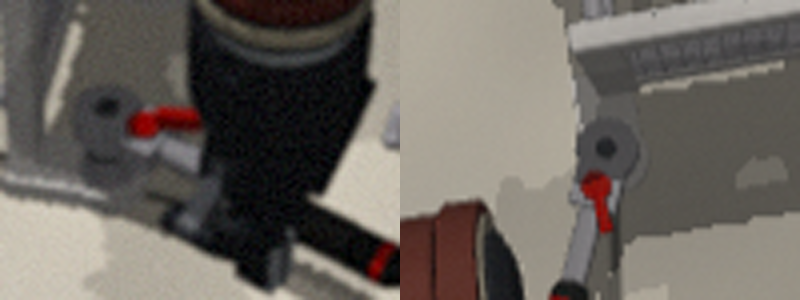

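Emit:
arm_command([
  {"fingers": 0,"dx": 0,"dy": 0,"dz": 0.02,"turn": 0},
  {"fingers": 0,"dx": 0.0027,"dy": -0.0107,"dz": 0,"turn": -5},
  {"fingers": 0,"dx": 0,"dy": -0.008,"dz": 0,"turn": 0},
  {"fingers": 0,"dx": 0,"dy": -0.006,"dz": 0,"turn": 0},
  {"fingers": 0,"dx": 0,"dy": 0,"dz": 0,"turn": 0},
])

```text
t: 8.18
ee_pos: [465.4, 102.6, 60.7]
orientation: [0.0, 0.138, 0.99, -0.0]
ft_force: [-0.1, 0.3, -0.3]
finger_gap: 0.3
grip_force: 0.0
```

Emit:
arm_command([
  {"fingers": 0,"dx": 0.0014,"dy": -0.0095,"dz": 0,"turn": -4.5},
  {"fingers": 0,"dx": 0.0014,"dy": -0.0095,"dz": 0,"turn": -4.5},
  {"fingers": 0,"dx": 0.0014,"dy": -0.0095,"dz": 0,"turn": -4.5},
])

```text
t: 8.55
ee_pos: [456.0, 76.1, 60.9]
orientation: [0.001, 0.019, 1.0, 0.0]
ft_force: [0.2, 2.3, 0.2]
finger_gap: -0.1
grip_force: 0.7
```

Emit:
arm_command([
  {"fingers": 0,"dx": 0.0014,"dy": -0.0095,"dz": 0,"turn": -4.5},
  {"fingers": 0,"dx": 0.0014,"dy": -0.0095,"dz": 0,"turn": -4.5},
  {"fingers": 0,"dx": 0.0014,"dy": -0.0095,"dz": 0,"turn": -4.5},
  {"fingers": 0,"dx": 0.0014,"dy": -0.0095,"dz": 0,"turn": -4.5},
  {"fingers": 0,"dx": 0.0014,"dy": -0.0095,"dz": 0,"turn": -4.5},
])

```text
t: 9.18
ee_pos: [454.4, 28.3, 60.9]
orientation: [0.001, -0.176, 0.984, 0.0]
ft_force: [0.7, 2.2, 0.7]
finger_gap: -0.0
grip_force: 0.9
```

Emit:
arm_command([
  {"fingers": 0,"dx": 0.0014,"dy": -0.0095,"dz": 0,"turn": -4.5},
  {"fingers": 0,"dx": 0.0014,"dy": -0.0095,"dz": 0,"turn": -4.5},
  {"fingers": 0,"dx": 0.0014,"dy": -0.0095,"dz": 0,"turn": -4.5},
  {"fingers": 0,"dx": 0.0014,"dy": -0.0095,"dz": 0,"turn": -4.5},
  {"fingers": 0,"dx": 0.0014,"dy": -0.0095,"dz": 0,"turn": -4.5},
  {"fingers": 0,"dx": 0,"dy": 0,"dz": 0,"turn": 0},
])

```text
t: 9.93
ee_pos: [471.4, -16.7, 60.8]
orientation: [0.0, -0.363, 0.932, -0.0]
ft_force: [0.1, 0.6, 0.3]
finger_gap: -0.1
grip_force: 0.0
```

Emit:
arm_command([
  {"fingers": 0,"dx": 0,"dy": 0.006,"dz": 0,"turn": 0},
  {"fingers": 0,"dx": 0,"dy": 0,"dz": -0.04,"turn": 0},
  {"fingers": 0,"dx": 0,"dy": -0.035,"dz": 0,"turn": 0},
  {"fingers": 0,"dx": 0,"dy": -0.03,"dz": 0,"turn": 0},
  {"fingers": 0,"dx": 0,"dy": 0,"dz": 0,"turn": 0},
])

```text
t: 10.55
ee_pos: [511.5, -60.2, 100.8]
orientation: [0.0, -0.363, 0.932, -0.0]
ft_force: [0.2, -0.1, 0.8]
finger_gap: 0.2
grip_force: 0.0
```

```bash
python3 - <<'E'
from h import *
a=grab("side"); b=grab("top"); s=robot.get_state(); print(s['ee_pos'],s['ft_force'])
save(a,"s5.png",(260,200,420,320),5); save(b,"t5.png",(240,200,400,320),5)
A=cv2.imread("pics/s5.png");B=cv2.imread("pics/t5.png")
cv2.imwrite("pics/st5.png",cv2.resize(np.hstack([A,B]),(800,300)))
E
```

```text
[510.07413571 -59.0381689   99.90545904] [ 0.4479831  -0.51175718  0.29204347]
```

View pics/st5.png

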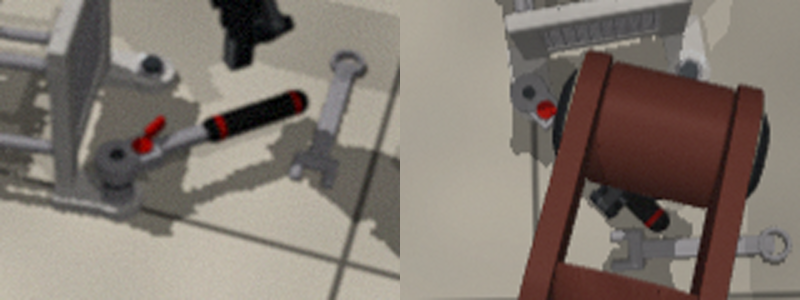

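Emit:
arm_command([
  {"fingers": 0,"dx": 0,"dy": 0,"dz": 0.04,"turn": 0},
  {"fingers": 0,"dx": 0,"dy": 0.006,"dz": 0,"turn": 0},
  {"fingers": 0,"dx": 0,"dy": 0.006,"dz": 0,"turn": 0},
  {"fingers": 0,"dx": 0,"dy": 0,"dz": 0,"turn": 0},
])

```text
t: 11.15
ee_pos: [503.0, -50.3, 61.7]
orientation: [0.001, -0.364, 0.931, -0.0]
ft_force: [0.9, -0.0, -0.5]
finger_gap: -0.2
grip_force: 0.0
```

Emit:
arm_command([
  {"fingers": 0,"dx": 0.0014,"dy": 0.0095,"dz": 0,"turn": 4.5},
  {"fingers": 0,"dx": 0.0014,"dy": 0.0095,"dz": 0,"turn": 4.5},
  {"fingers": 0,"dx": 0.0005,"dy": 0.0042,"dz": 0,"turn": 2},
])

```text
t: 11.52
ee_pos: [487.4, -36.5, 62.4]
orientation: [0.002, -0.273, 0.962, -0.003]
ft_force: [3.1, -5.6, -3.2]
finger_gap: -0.0
grip_force: 3.2
```

Emit:
arm_command([
  {"fingers": 0,"dx": 0.0007,"dy": 0.0063,"dz": 0,"turn": 3},
  {"fingers": 0,"dx": 0.0007,"dy": 0.0063,"dz": 0,"turn": 3},
  {"fingers": 0,"dx": 0.0007,"dy": 0.0063,"dz": 0,"turn": 3},
  {"fingers": 0,"dx": 0.0007,"dy": 0.0063,"dz": 0,"turn": 3},
])

```text
t: 12.02
ee_pos: [472.1, -16.1, 62.2]
orientation: [0.0, -0.171, 0.985, -0.003]
ft_force: [-4.1, -9.9, 2.4]
finger_gap: -0.1
grip_force: 4.2
```

Emit:
arm_command([
  {"fingers": 0,"dx": 0.0004,"dy": 0.0042,"dz": 0,"turn": 2},
  {"fingers": 0,"dx": 0.0004,"dy": 0.0042,"dz": 0,"turn": 2},
  {"fingers": 0,"dx": 0,"dy": 0,"dz": 0,"turn": 0},
])

```text
t: 12.4
ee_pos: [468.6, -7.9, 62.1]
orientation: [0.0, -0.137, 0.991, -0.002]
ft_force: [-1.8, -6.6, 2.0]
finger_gap: -0.1
grip_force: 3.3
```

```bash
cat >> h.py <<'E'
def rep(n=1):
    F=[]
    for i in range(n):
        if i: grab("side")
        s=robot.get_state(); F.append(s['ft_force'])
    F=np.mean(F,0); w,x,y,z=s['orientation']; h=np.array([2*x*x-1,2*x*y]); ty=np.array([h[1],-h[0]])
    r=s['ee_pos'][:2]-[575.4,48.8]; f=F[:2]; c=r+9*ty
    print("s,t",(r@h).round(1),(r@ty).round(1),"tool ang",np.degrees(np.arctan2(h[1],h[0])).round(1)%360,"Fh,Ft,Fz",(f@h).round(1),(f@ty).round(1),F[2].round(1),"Nm",((c[0]*f[1]-c[1]*f[0])/1000).round(2),"t",s['t'])
E
python3 -c "
from h import *
rep(4)"
```

```text
s,t 118.1 -25.5 tool ang 195.8 Fh,Ft,Fz 3.6 -6.1 2.0 Nm 0.67 t 12.55
```

Emit:
arm_command([
  {"fingers": 0,"dx": 0.0005,"dy": 0.0021,"dz": 0,"turn": 1},
  {"fingers": 0,"dx": 0.0005,"dy": 0.0021,"dz": 0,"turn": 1},
  {"fingers": 0,"dx": 0.0005,"dy": 0.0021,"dz": 0,"turn": 1},
])

```text
t: 12.92
ee_pos: [465.8, -2.5, 62.1]
orientation: [0.001, -0.111, 0.994, -0.003]
ft_force: [-1.2, -8.6, 0.6]
finger_gap: -0.2
grip_force: 3.9
```

```bash
python3 -c "
from h import *
rep()"
```

```text
s,t 118.2 -25.9 tool ang 192.7 Fh,Ft,Fz 3.0 -8.2 0.6 Nm 0.91 t 12.925
```

Emit:
arm_command([
  {"fingers": 0,"dx": 0.0005,"dy": 0.0021,"dz": 0,"turn": 1},
  {"fingers": 0,"dx": 0.0005,"dy": 0.0021,"dz": 0,"turn": 1},
  {"fingers": 0,"dx": 0.0005,"dy": 0.0021,"dz": 0,"turn": 1},
])

```text
t: 13.3
ee_pos: [463.2, 3.5, 62.1]
orientation: [0.001, -0.085, 0.996, -0.003]
ft_force: [-0.8, -8.0, 0.6]
finger_gap: -0.0
grip_force: 3.9
```

Emit:
arm_command([
  {"fingers": 0,"dx": 0.0005,"dy": 0.0021,"dz": 0,"turn": 1},
  {"fingers": 0,"dx": 0.0005,"dy": 0.0021,"dz": 0,"turn": 1},
  {"fingers": 0,"dx": 0.0005,"dy": 0.0021,"dz": 0,"turn": 1},
])

```text
t: 13.68
ee_pos: [460.9, 9.6, 62.1]
orientation: [0.001, -0.059, 0.998, -0.003]
ft_force: [-0.5, -7.1, 0.4]
finger_gap: 0.1
grip_force: 3.8
```

Emit:
arm_command([
  {"fingers": 0,"dx": 0.0005,"dy": 0.0021,"dz": 0,"turn": 1},
  {"fingers": 0,"dx": 0.0005,"dy": 0.0021,"dz": 0,"turn": 1},
  {"fingers": 0,"dx": 0.0005,"dy": 0.0021,"dz": 0,"turn": 1},
])

```text
t: 14.05
ee_pos: [458.8, 15.7, 62.1]
orientation: [0.001, -0.032, 0.999, -0.002]
ft_force: [0.9, -8.0, 1.0]
finger_gap: 0.1
grip_force: 3.8
```

Emit:
arm_command([
  {"fingers": 0,"dx": 0.0005,"dy": 0.0021,"dz": 0,"turn": 1},
  {"fingers": 0,"dx": 0.0005,"dy": 0.0021,"dz": 0,"turn": 1},
  {"fingers": 0,"dx": 0.0005,"dy": 0.0021,"dz": 0,"turn": 1},
])

```text
t: 14.42
ee_pos: [457.1, 22.0, 62.1]
orientation: [0.002, -0.006, 1.0, -0.002]
ft_force: [-0.3, -7.0, 0.5]
finger_gap: 0.1
grip_force: 3.7
```

Emit:
arm_command([
  {"fingers": 0,"dx": 0.0005,"dy": 0.0021,"dz": 0,"turn": 1},
  {"fingers": 0,"dx": 0.0005,"dy": 0.0021,"dz": 0,"turn": 1},
  {"fingers": 0,"dx": 0.0005,"dy": 0.0021,"dz": 0,"turn": 1},
])

```text
t: 14.8
ee_pos: [455.8, 28.3, 62.1]
orientation: [0.002, 0.02, 1.0, -0.002]
ft_force: [0.6, -8.1, 0.1]
finger_gap: 0.2
grip_force: 3.6
```

Emit:
arm_command([
  {"fingers": 0,"dx": 0.0005,"dy": 0.0021,"dz": 0,"turn": 1},
  {"fingers": 0,"dx": 0.0005,"dy": 0.0021,"dz": 0,"turn": 1},
  {"fingers": 0,"dx": 0.0005,"dy": 0.0021,"dz": 0,"turn": 1},
])

```text
t: 15.18
ee_pos: [454.8, 34.8, 62.2]
orientation: [0.002, 0.046, 0.999, -0.002]
ft_force: [2.0, -8.4, -0.6]
finger_gap: 0.1
grip_force: 3.5
```

Emit:
arm_command([
  {"fingers": 0,"dx": 0.0005,"dy": 0.0021,"dz": 0,"turn": 1},
  {"fingers": 0,"dx": 0.0005,"dy": 0.0021,"dz": 0,"turn": 1},
  {"fingers": 0,"dx": 0.0005,"dy": 0.0021,"dz": 0,"turn": 1},
])

```text
t: 15.55
ee_pos: [454.1, 41.2, 62.2]
orientation: [0.002, 0.072, 0.997, -0.002]
ft_force: [0.7, -7.6, -0.9]
finger_gap: -0.1
grip_force: 3.5
```

```bash
python3 -c "
from h import *
rep()"
```

```text
s,t 119.0 -25.0 tool ang 171.7 Fh,Ft,Fz -1.8 -7.4 -0.9 Nm 0.91 t 15.55
```

Emit:
arm_command([
  {"fingers": 0,"dx": 0.0005,"dy": 0.0021,"dz": 0,"turn": 1},
  {"fingers": 0,"dx": 0.0005,"dy": 0.0021,"dz": 0,"turn": 1},
  {"fingers": 0,"dx": 0.0005,"dy": 0.0021,"dz": 0,"turn": 1},
])

```text
t: 15.92
ee_pos: [453.7, 46.9, 62.1]
orientation: [0.003, 0.098, 0.995, -0.003]
ft_force: [2.5, -13.2, -0.4]
finger_gap: 0.1
grip_force: 5.5
```

Emit:
arm_command([
  {"fingers": 0,"dx": 0,"dy": 0.001,"dz": 0,"turn": 0.5},
  {"fingers": 0,"dx": 0,"dy": 0,"dz": 0,"turn": 0},
])

```text
t: 16.18
ee_pos: [453.7, 47.6, 62.1]
orientation: [0.002, 0.102, 0.995, -0.003]
ft_force: [0.5, -12.5, -0.2]
finger_gap: -0.0
grip_force: 5.7
```

```bash
python3 -c "
from h import *
rep(3)"
```

```text
s,t 118.9 -26.0 tool ang 168.3 Fh,Ft,Fz -3.1 -11.6 0.2 Nm 1.44 t 16.275
```

Emit:
arm_command([
  {"fingers": 0,"dx": 0.0003,"dy": 0.001,"dz": 0,"turn": 0.5},
  {"fingers": 0,"dx": 0.0002,"dy": 0.001,"dz": 0,"turn": 0.5},
  {"fingers": 0,"dx": 0,"dy": 0,"dz": 0,"turn": 0},
])

```text
t: 16.65
ee_pos: [453.6, 49.1, 62.1]
orientation: [0.002, 0.111, 0.994, -0.004]
ft_force: [0.8, -13.7, 0.0]
finger_gap: -0.1
grip_force: 6.7
```

```bash
python3 -c "
from h import *
rep(4)"
```

```text
s,t 118.9 -26.5 tool ang 167.3 Fh,Ft,Fz -4.1 -13.4 0.1 Nm 1.66 t 16.8
```

Emit:
arm_command([
  {"fingers": 0,"dx": 0.0003,"dy": 0.0015,"dz": 0,"turn": 0.5},
  {"fingers": 0,"dx": 0,"dy": 0,"dz": 0,"turn": 0},
  {"fingers": 0,"dx": 0,"dy": 0,"dz": 0,"turn": 0},
])

```text
t: 17.18
ee_pos: [453.6, 50.3, 62.1]
orientation: [0.002, 0.115, 0.993, -0.004]
ft_force: [0.9, -15.7, -0.3]
finger_gap: -0.2
grip_force: 7.4
```

```bash
python3 -c "
from h import *
rep(4)"
```

```text
s,t 118.9 -26.4 tool ang 166.8 Fh,Ft,Fz -4.2 -15.2 0.1 Nm 1.88 t 17.325
```

Emit:
arm_command([
  {"fingers": 0,"dx": 0,"dy": 0,"dz": 0,"turn": 0},
  {"fingers": 0,"dx": 0,"dy": 0,"dz": 0,"turn": 0},
  {"fingers": 0,"dx": 0,"dy": 0,"dz": 0,"turn": 0},
  {"fingers": 0,"dx": 0,"dy": 0,"dz": 0,"turn": 0},
  {"fingers": 0,"dx": 0,"dy": 0,"dz": 0,"turn": 0},
  {"fingers": 0,"dx": 0,"dy": 0,"dz": 0,"turn": 0},
  {"fingers": 0,"dx": 0,"dy": 0,"dz": 0,"turn": 0},
  {"fingers": 0,"dx": 0,"dy": 0,"dz": 0,"turn": 0},
])

```text
t: 18.32
ee_pos: [453.6, 50.3, 62.1]
orientation: [0.002, 0.115, 0.993, -0.004]
ft_force: [0.6, -15.6, -0.9]
finger_gap: -0.4
grip_force: 7.4
```

```bash
python3 -c "
from h import *
rep(3)"
```

```text
s,t 118.9 -26.4 tool ang 166.8 Fh,Ft,Fz -4.0 -14.7 0.1 Nm 1.82 t 18.425
```

Emit:
arm_command([
  {"fingers": 0,"dx": 0,"dy": -0.004,"dz": 0,"turn": 0},
  {"fingers": 0,"dx": 0,"dy": -0.006,"dz": 0,"turn": 0},
  {"fingers": 0,"dx": 0,"dy": -0.012,"dz": 0,"turn": 0},
  {"fingers": 0,"dx": 0,"dy": 0,"dz": -0.03,"turn": 0},
  {"fingers": 0,"dx": 0,"dy": 0,"dz": -0.05,"turn": 0},
  {"fingers": 0,"dx": 0.02,"dy": -0.02,"dz": -0.05,"turn": 0},
  {"fingers": 0,"dx": 0.02,"dy": -0.04,"dz": -0.03,"turn": 0},
  {"fingers": 0,"dx": 0,"dy": -0.05,"dz": 0,"turn": 0},
  {"fingers": 0,"dx": 0,"dy": -0.05,"dz": 0,"turn": 0},
  {"fingers": 0,"dx": 0,"dy": 0,"dz": 0,"turn": 0},
])

```text
t: 19.68
ee_pos: [370.5, -116.4, 221.0]
orientation: [0.001, 0.119, 0.993, -0.0]
ft_force: [-0.8, 0.7, -1.2]
finger_gap: -0.1
grip_force: 0.0
```

```bash
python3 - <<'E'
from h import *
a=grab("side"); b=grab("top"); rep()
A=cv2.resize(cv2.cvtColor(a["pixels"][200:320,260:420],4),(400,300),interpolation=2);B=cv2.resize(cv2.cvtColor(b["pixels"][200:320,240:400],4),(400,300),interpolation=2)
cv2.imwrite("pics/st6.png",np.hstack([A,B]))
E
```

```text
s,t 161.0 -205.7 tool ang 166.6 Fh,Ft,Fz 0.8 1.0 -0.7 Nm -0.32 t 19.775
```

View pics/st6.png

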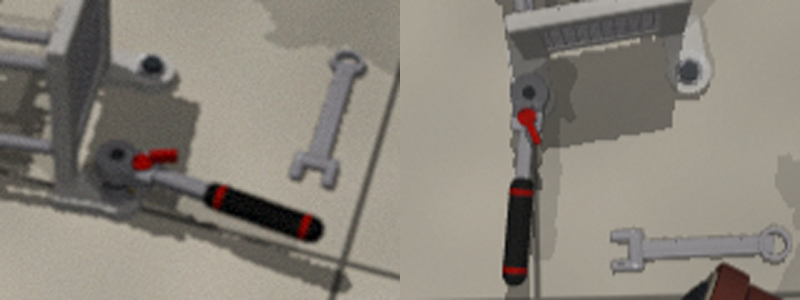

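The final view shows the lever at (530,125), leaning to the tighten side. The handle is free at about (517,230), and the spanner hasn't moved.

```bash
python3 -c "
from h import *
print(robot.job_done())"
```

```text
the job is handed in; nothing more can be done
None
```

The job is handed in (result not reported): I flipped the lever to tighten with pushes read at about 9.5 N at most, swung the handle back about 60° free-wheeling, and pulled the bolt up firm. I then held it at about 1.85 N m for just over 1 s and left the ratchet on the bolt set to tighten, with nothing touched.

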